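Make up the carton and press its label holder home

ROBOT

A 7-joint arm with a two-finger parallel gripper is mounted at the origin on the work surface. World frame = base frame: x ahead of the robot, y to its left, z up, the work surface at z = 0. Lengths are in mm, angles in rad, forces in N, time in s.
With the tool pointing down it reaches from about 400 to 875 mm from the base axis. Payload 4.4 kg.
Tool frame: the origin (TCP) lies midway between the tips of the shut fingers; the grasp point (between the pads) lies 19 mm behind it; z points along the fingers, y is the line along which they close (so a half turn about z gives the same grasp; the last joint's range is limited). The gripper opens to 85 mm and grips with 20 to 120 N. Pads are 22 mm wide; open, the fingers measure 114 mm over their backs; the gripper's body (76 mm by 85 mm) begins 54 mm behind the grasp point. The pads swing forward as they close: fully open they stand 13 mm farther back than shut.
Start: joints at [1.18, 0.628, 0.038, 1.517, -0.027, 0.996, -0.02], TCP at [207.455, -616.02, 231.313] pointing down, gripper open.
Joint ranges: [-3.06, 3.06], [-0.37, 2.12], [-1.25, 1.32], [0.18, 2.47], [-1.1, 4.24], [0.23, 1.98], [-2.94, 2.94]. Speed limits (rad/s): [2.57, 2.57, 3.14, 3.14, 3.14, 3.14, 3.14].

INTERFACE

Orientations are given as [roll, pitch, yaw] about the fixed x, y, z axes, in that order (R = Rz(yaw) Ry(pitch) Rx(roll)).
In Python, from cell import ctrl, get_image, get_calibration gives the robot as it stands.
- The arm moves only by the shell command python3 -m creep 'ROWS'. ROWS is JSON, a list of rows, each an object of numbers: "dx", "dy", "dz": the shift along the world's x, y, z normalised to -1 to 1, where 1 is 0.4 m; "rx", "ry", "rz": the turn, a rotation vector about the world's x, y, z normalised to -1 to 1, where 1 is 2 pi rad; "grip": the closure, from -1 (fully open) to 1 (shut). A call has exactly 5 rows; each row is the pose to reach, as a shift and turn from the pose commanded when the call began, turning the shorter way round; what a row does not reach only later rows make up. A row lasts 1/8 s, in which the tool goes at most 62.5 mm and 10.7 degrees, less where a joint would pass 70% of its speed; a pose out of reach is approached as far as the arm can. A call with a number of a shift or a turn outside -1 to 1 is refused whole. A call with a gripper value outside its range is refused whole. The fingers move at their own pace and stop on an object; the grip force is fixed at half the most. Time passes only in rows, so rows that repeat a pose let the fingers close, or fill a call up. It gives the time, the measured TCP pose, the force, the opening and the grip force at its end, in the units of the state.
- ctrl.read_state(): the state, without advancing time (a new reading comes with each control period).
- get_image(name): name is "scene" or "side" or "wrist"; returns the picture (480x640x3 uint8, red, green, blue); there is no depth.
- get_calibration(name): a dict with "mtx" (3x3 intrinsics, pixels), "world_from_camera" (4x4, takes a point from camera to world coordinates). Camera axes: x right, y down, z forward; pixel columns grow to the right and rows downward; lengths in mm; the calibration is good to about 2 mm. The wrist camera is an equidistant fisheye: a pixel r from the principal point sees the ray r / f radians off the axis. A picture is of the moment at which its call begins: read the wrist's pose just before it. get_calibration takes no time and is no camera call; for the wrist camera it gives the pose at the moment of the call.
- ctrl.finish_job(): hands the job in; it is judged then, once.
The state is a dict: "clock": time; "qpos": joint angles; "qd": joint speeds; "tau": joint torques, N m; "eef_pos": TCP position; "tool_rot": TCP orientation; "force": force on the tool from outside, world axes, zero at the start; "torque": the same for the moment, N m; "width": finger opening in mm; "gripper_force": force on a finger pad.
Only numpy, scipy, OpenCV 4.12 (cv2) and the standard library are available. Lean on these libraries where they do the work, as an engineer would, in place of code of your own. Each camera call takes 0.05 s, during which the arm holds its last target. There are 200 camera calls.

TASK

Make the open carton on the shelf up to exactly three packs with packs from the roller table, lying flat side by side on its bottom, and leave the pack that is over on the rollers and everything else where it stands. Then take the wide label holder out of the rack and push it down behind the lip on the front edge of the shelf, card facing outwards (away from the carton), until it is fully home against the leaf spring. The spring lifts it again if you let go, so keep it pressed home for me to pin it: finish while still holding it down.

Things in the scene. Friction and masses are not known exactly. Their poses are not given: they have to be found in the camera images.
- pack1: a sealed white food tray, a block 105 (its x) by 58 (its y) by 34 mm high, meat under film and a small blank paper label on top, about 0.2 kg; origin: centre of its underside, z up. At the start it lies in the carton, near the carton's +y end
- pack2: a sealed white food tray, a block 105 (its x) by 58 (its y) by 34 mm high, meat under film and a small blank paper label on top, about 0.2 kg; origin: centre of its underside, z up. At the start on the roller table
- pack3: a sealed white food tray, a block 105 (its x) by 58 (its y) by 34 mm high, meat under film and a small blank paper label on top, about 0.2 kg; origin: centre of its underside, z up. At the start on the roller table
- pack4: a sealed white food tray, a block 105 (its x) by 58 (its y) by 34 mm high, meat under film and a small blank paper label on top, about 0.2 kg; origin: centre of its underside, z up. At the start on the roller table
- rollers: fixed low conveyor section of blue wheels in a steel frame, 270 (x) by 300 (y) mm; origin: centre of its underside. The wheel tops form a level plane 60 mm above it, on which packs lie still; the frame stands 6 mm higher. Three packs and the round tub stand on it in a 2 by 2 pattern, 116 mm apart in x and 124 mm in y, in any order, at roughly its own yaw
- tub: round white lidded tub, 62 mm across, 42 mm high, on the roller table: not a pack, stays there; origin: centre of its underside
- carton: fixed open cardboard carton on the shelf, outside 170 (x) by 310 (y) by 60 mm high, walls and bottom 4 mm; origin: centre of its underside (50 mm above the table), inner floor 4 mm above it. Room for three packs side by side, each with its long side along the carton's x, about 90 mm apart in y
- shelf: fixed low stainless shelf, 230 (x) by 320 (y) mm, top 50 mm above the table; origin: centre of its underside. Its front edge faces its -x (roughly the robot): a face with a rolled rim 63 mm above the table. In the middle of this face is the label pocket: in front of the face stands an aluminium lip, 104 mm wide, open at the top
- pocket (a point): middle of the pocket's floor, 22 mm above the table; axes as the shelf's (x from lip to shelf face, z up). Gap between lip and face 8 mm in x, 98 mm between end cheeks in y. The lip is straight to 24 mm above the floor, then flares to -x up to 34 mm, its edge there 12 mm in front of the middle; the rolled rim behind is 41 mm above the floor. A leaf spring lies in the floor
- leaf (a joint): leaf spring in the pocket's floor: 0 = up (its top 6 mm above the floor), 0.006 = pressed flat, the holder's foot then standing on the floor. 2 N to start moving, 8 N flat; it lifts the holder by 6 mm when not held down
- holder: the wide label holder: grey plastic plate 90 wide (y), 5 thick (x), 86 mm high, the top 14 mm being a grip bar 12 mm thick; origin: centre of its lower edge, z up, about 65 g. It stands in one of the two slots of the rack, upright, its card to the rack's -x. Its lower part goes down behind the lip
- card (a point): middle of the white card on the holder's front (-x) face, 3.5 mm in front of the holder's mid-plane and 52.5 mm above its lower edge
- rack: fixed black rack, 130 (x) by 120 (y) mm; two slots along y at x = -35 and +35 mm, 7 mm wide, between fins that rise 31 mm above the table; slot floor 5 mm above the origin (centre of its underside)
- ticket: narrow ticket holder, same shape as the label holder but 50 mm wide, in the rack's other slot: stays there; origin: centre of its lower edge
- sanitiser: white bottle, 64 mm across, 170 mm high; stays; origin: centre of its underside
- label_roll: roll of blank labels lying on its side face, 84 mm across, 50 mm high; stays; origin: centre of its underside
- marker: marker pen lying on the table, about 130 mm long, 16 mm high; stays; origin: on the table under it
- bowl: steel bowl, 100 mm across, 45 mm high; stays; origin: centre of its underside
- stapler: grey and black stapler, 140 by 35 by 50 mm; stays; origin: centre of its underside

How it is judged:
By the outcome, as a careful person would: the job done as asked, in the order asked, and still so for the second after the job is handed in, while the arm keeps its last pose, push and grip.
It also fails if it takes over 69 s, if anything falls off the work surface, if the arm or the gripper's body presses on something with over 40 N, if the wrist force passes 120 N, or if a joint passes its speed limit or range.

## Working session

There is one attempt and no reset: what is moved stays moved. The work goes in short steps, Python scripts to look and compute and a shell command to move; the robot and the scene stay as the last step left them, time stands still between calls to the robot, and variables do not carry over. Pictures are saved under pics/ and viewed, at most 10 in all, crops included, and the job is handed in when it is done.

```bash
mkdir -p pics; ls; python3 - <<'E'
from cell import ctrl,get_image,get_calibration
import cv2,numpy as np
s=ctrl.read_state();print({k:np.round(v,3).tolist() for k,v in s.items()})
for n in("scene","side","wrist"):
    c=get_calibration(n);print(n,np.round(c['mtx'],1).tolist(),np.round(c['world_from_camera'],3).tolist())
    im=get_image(n);cv2.imwrite(f'pics/{n}0.png',im[...,::-1])
E
```

```text
pics
{'clock': 0.0, 'qpos': [1.18, 0.629, 0.038, 1.518, -0.027, 0.996, -0.02], 'qd': [0.0, -0.0, 0.001, 0.001, 0.0, 0.002, -0.0], 'tau': [0.0, -56.341, 1.227, -19.344, 0.011, 0.011, 0.0], 'eef_pos': [207.239, -615.419, 230.387], 'tool_rot': [-3.14, 0.0, 0.325], 'force': [-0.077, 0.258, 0.224], 'torque': [0.03, -0.036, -0.033], 'gripper_force': 0.0, 'width': 85.122}
scene [[461.0, 0.0, 313.8], [0.0, 461.0, 241.5], [0.0, 0.0, 1.0]] [[-0.54, 0.642, -0.544, 987.637], [0.841, 0.423, -0.337, 301.625], [0.014, -0.64, -0.768, 691.959], [0.0, 0.0, 0.0, 1.0]]
side [[610.3, 0.0, 309.4], [0.0, 610.3, 246.1], [0.0, 0.0, 1.0]] [[0.933, -0.255, 0.253, 271.989], [-0.359, -0.688, 0.631, -612.702], [0.014, -0.68, -0.733, 835.029], [0.0, 0.0, 0.0, 1.0]]
wrist [[371.6, 0.0, 315.3], [0.0, 371.6, 243.1], [0.0, 0.0, 1.0]] [[0.32, -0.905, -0.281, 278.009], [-0.948, -0.306, -0.093, -591.561], [-0.002, 0.296, -0.955, 373.376], [0.0, 0.0, 0.0, 1.0]]
```

View pics/scene0.png

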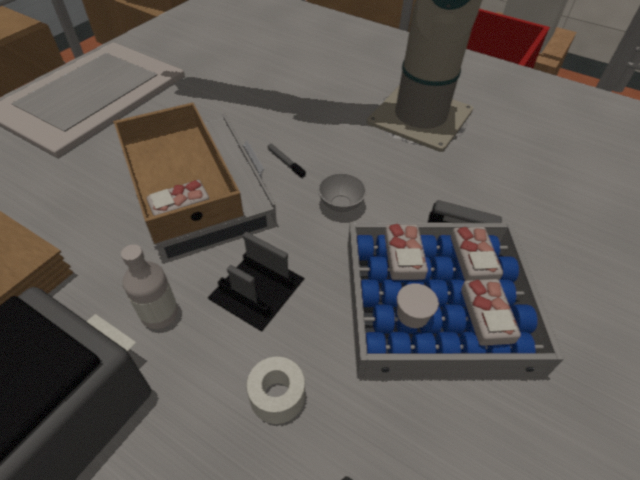

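View pics/side0.png

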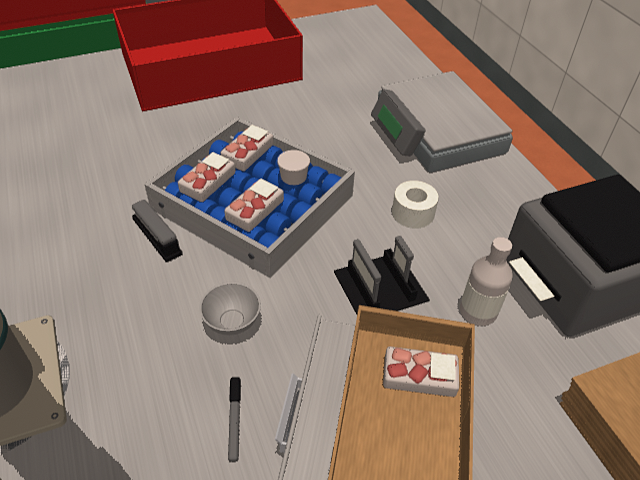

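The scene view shows the carton (180,170) with pack1 at (180,195). The pocket lip is at (215,235) and the rack at (257,280), with the wide holder at (268,258) and the narrow one at (242,285). On the rollers the packs are at (406,250), (477,252) and (490,310), with the tub at (417,305). The side view shows the same things from −y.

```bash
cat > h.py <<'E'
from cell import ctrl,get_image,get_calibration
import cv2,numpy as np
def ray(n,p,cal=None):
    c=cal or get_calibration(n);K=c['mtx'];T=np.array(c['world_from_camera'])
    v=np.array([(p[0]-K[0][2])/K[0][0],(p[1]-K[1][2])/K[1][1]])
    if n=='wrist':
        t=np.linalg.norm(v)+1e-9; d=np.r_[v/t*np.sin(t),np.cos(t)]
    else: d=np.r_[v,1.]
    return T[:3,3],T[:3,:3]@d
def plane(n,p,z,cal=None):
    o,d=ray(n,p,cal);return (o+d*(z-o[2])/d[2])[:2]
def tri(*nps):
    A=np.zeros((3,3));b=np.zeros(3)
    for n,p in nps:
        o,d=ray(n,p);d=d/np.linalg.norm(d);M=np.eye(3)-np.outer(d,d);A+=M;b+=M@o
    return np.linalg.solve(A,b)
E
python3 - <<'E'
from h import *
np.set_printoptions(precision=1,suppress=True)
for n,z,ps in [('scene',66,[(350,226),(520,226),(552,358),(358,366)]),('side',66,[(238,122),(354,175),(270,263),(147,187)]),
 ('scene',0,[(210,292),(262,325),(303,280)]),('side',0,[(335,268),(353,310),(428,300)]),
 ('scene',110,[(117,122),(193,105),(240,190),(152,220)]),('side',110,[(360,308),(474,326)])]:
    print(n,z,np.array([plane(n,p,z) for p in ps]).tolist())
for n in('scene','side'):
    im=cv2.imread(f'pics/{n}0.png');b,g,r=[im[...,i].astype(int) for i in range(3)]
    sat=(im.max(2).astype(int)-im.min(2))
    m=((r-g>25)&(b-g>-15)&(r>120)|(im.min(2)>175)).astype(np.uint8)
    m=cv2.morphologyEx(m,cv2.MORPH_CLOSE,np.ones((5,5)))
    k,l,st,c=cv2.connectedComponentsWithStats(m)
    for i in range(1,k):
        if st[i,4]>250: print(n,st[i],c[i],[plane(n,c[i],z).round(1).tolist() for z in(88,94)])
E
```

```text
scene 66 [[476.9784762164818, 62.25616773661159], [305.06240800748526, 322.8564851281881], [539.0852386680594, 440.342691239775], [706.0136115514573, 206.9002242526186]]
side 66 [[524.6179499863227, 435.37231080328866], [685.6570647325445, 194.05591745089748], [462.0562561915407, 36.16808688764581], [306.0054443879849, 296.47601658565543]]
scene 0 [[697.8793781661115, -93.20564200989918], [700.6331186563096, 24.291634219064406], [585.2212078597124, 31.064798464514126]]
side 0 [[584.5893326435896, 39.63725704013609], [576.9397801317981, -58.22298219145807], [707.4259449806805, -83.92234380137745]]
scene 110 [[528.3836542394398, -469.24323944256594], [395.3252634727121, -380.47055298690486], [546.7777692263821, -130.4007283345714], [686.490541161229, -208.87452604271806]]
side 110 [[548.0003057612053, -131.51897715429908], [689.8606102842117, -219.16417363615773]]
scene [172 181  29  23 301] [186.4 192.6] [[590.4, -225.3], [594.4, -220.0]]
scene [392 225  29  24 429] [406.1 236.5] [[462.6, 163.8], [467.8, 165.1]]
scene [461 228  32  24 397] [476.6 239.3] [[401.3, 268.4], [407.1, 268.7]]
scene [473 282  36  28 508] [490.6 295.1] [[499.3, 326.7], [504.2, 326.5]]
side [ 113    0  204   72 2799] [198.4  41.8] [[520.2, 750.1], [518.2, 739.1]]
side [141  77 162  34 403] [226.   92.7] [[523.4, 516.8], [521.3, 507.7]]
side [ 179  125   92   66 1589] [226.6 157.4] [[464.3, 303.1], [462.7, 295.7]]
side [278 151  32  19 466] [293.2 159.8] [[582.0, 252.0], [579.5, 245.1]]
side [227 179  54  41 906] [255.5 199.3] [[480.6, 170.8], [478.9, 164.5]]
side [395 181  43  29 751] [416.1 195. ] [[757.4, 81.2], [753.5, 75.6]]
side [510 258  44  42 637] [531.3 278.8] [[837.6, -159.6], [833.1, -163.3]]
side [ 387  348   70   39 1808] [423.4 368.2] [[596.8, -245.1], [594.2, -248.0]]
```

```bash
python3 -m creep '[{"dx":0.1,"dy":0.125,"dz":0.04},{"dx":0.2,"dy":0.25,"dz":0.08},{"dx":0.3,"dy":0.375,"dz":0.12},{"dx":0.4,"dy":0.5,"dz":0.16},{"dx":0.5,"dy":0.6,"dz":0.2}]'
python3 -m creep '[{"dx":0.02,"dy":0.05,"dz":0},{"dx":0.06,"dy":0.15},{"dx":0.1,"dy":0.2},{"dx":0.1,"dy":0.2},{"dx":0.1,"dy":0.2}]'
python3 - <<'E'
from h import *
import json
c=get_calibration('wrist');im=get_image('wrist');cv2.imwrite('pics/w1.png',im[...,::-1])
json.dump({k:np.array(v).tolist() for k,v in c.items()},open('w1.json','w'))
s=ctrl.read_state();print(s['eef_pos'],s['tool_rot'],s['clock'])
E
```

```text
[ 207.31233736 -615.63855789  230.69861898] [-3.14034556e+00  1.20248666e-05  3.24774892e-01] 0.2$[0]: bad value
$[0]: bad value
```

View pics/w1.png

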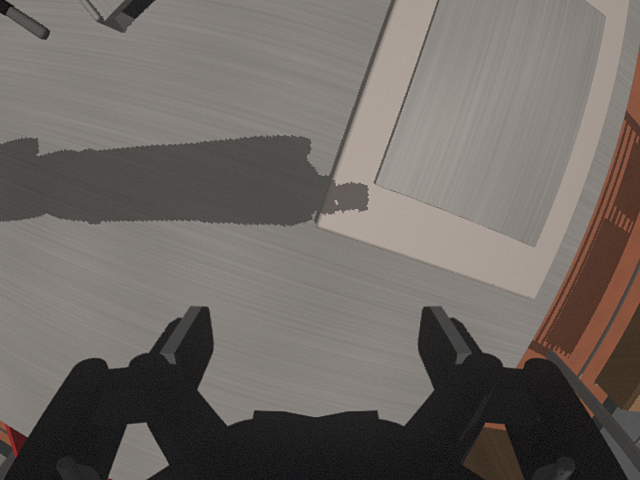

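The rows were refused, so nothing moved and this picture shows only bare table and the tablet-like plate. The rows probably need every field.

```bash
python3 -m creep '[{"dx":0.1,"dy":0.125,"dz":0.04,"rx":0,"ry":0,"rz":0,"grip":-1},{"dx":0.2,"dy":0.25,"dz":0.08,"rx":0,"ry":0,"rz":0,"grip":-1},{"dx":0.3,"dy":0.375,"dz":0.12,"rx":0,"ry":0,"rz":0,"grip":-1},{"dx":0.4,"dy":0.5,"dz":0.16,"rx":0,"ry":0,"rz":0,"grip":-1},{"dx":0.45,"dy":0.55,"dz":0.2,"rx":0,"ry":0,"rz":0,"grip":-1}]'
python3 - <<'E'
from h import *
s=ctrl.read_state();print(s['eef_pos'],s['tool_rot'],s['clock'])
E
```

```text
clock: 0.82
eef_pos: [389.1, -392.9, 311.6]
tool_rot: [-3.14, -0.0, 0.328]
force: [0.2, -0.4, 0.0]
width: 85.3
gripper_force: 0.0
[ 389.1117335  -392.87157431  311.58891572] [-3.14011084e+00 -4.46981492e-04  3.27724547e-01] 0.825
```

```bash
python3 -m creep '[{"dx":0.02,"dy":0.12,"dz":0,"rx":0,"ry":0,"rz":0,"grip":-1},{"dx":0.05,"dy":0.25,"dz":0,"rx":0,"ry":0,"rz":0,"grip":-1},{"dx":0.08,"dy":0.35,"dz":0,"rx":0,"ry":0,"rz":0,"grip":-1},{"dx":0.08,"dy":0.35,"dz":0,"rx":0,"ry":0,"rz":0,"grip":-1},{"dx":0.08,"dy":0.35,"dz":0,"rx":0,"ry":0,"rz":0,"grip":-1}]' >/dev/null
python3 - <<'E'
from h import *
import json
c=get_calibration('wrist');im=get_image('wrist');cv2.imwrite('pics/w2.png',im[...,::-1])
json.dump({k:np.array(v).tolist() for k,v in c.items()},open('w2.json','w'))
s=ctrl.read_state();print(s['eef_pos'],s['tool_rot'],s['clock'])
E
python3 -m creep '[{"dx":0.02,"dy":0.15,"dz":0,"rx":0,"ry":0,"rz":0,"grip":-1},{"dx":0.04,"dy":0.3,"dz":0,"rx":0,"ry":0,"rz":0,"grip":-1},{"dx":0.06,"dy":0.45,"dz":0,"rx":0,"ry":0,"rz":0,"grip":-1},{"dx":0.08,"dy":0.6,"dz":0,"rx":0,"ry":0,"rz":0,"grip":-1},{"dx":0.1,"dy":0.74,"dz":0,"rx":0,"ry":0,"rz":0,"grip":-1}]' >/dev/null
python3 -m creep '[{"dx":0.02,"dy":0.05,"dz":0,"rx":0,"ry":0,"rz":0.012,"grip":-1},{"dx":0.03,"dy":0.1,"dz":0,"rx":0,"ry":0,"rz":0.024,"grip":-1},{"dx":0.04,"dy":0.15,"dz":0,"rx":0,"ry":0,"rz":0.035,"grip":-1},{"dx":0.04,"dy":0.15,"dz":0,"rx":0,"ry":0,"rz":0.035,"grip":-1},{"dx":0.04,"dy":0.15,"dz":0,"rx":0,"ry":0,"rz":0.035,"grip":-1}]' >/dev/null
python3 - <<'E'
from h import *
import json
c=get_calibration('wrist');im=get_image('wrist');cv2.imwrite('pics/w3.png',im[...,::-1])
json.dump({k:np.array(v).tolist() for k,v in c.items()},open('w3.json','w'))
s=ctrl.read_state();print(s['eef_pos'],s['tool_rot'],s['clock'])
E
```

```text
[ 418.98221871 -257.29101868  311.30772321] [3.14088817e+00 4.71902021e-04 3.23011464e-01] 1.5
[475.35528071  98.61233559 311.22908082] [3.14101610e+00 7.57427193e-04 5.42476344e-01] 2.8
```

View pics/w2.png

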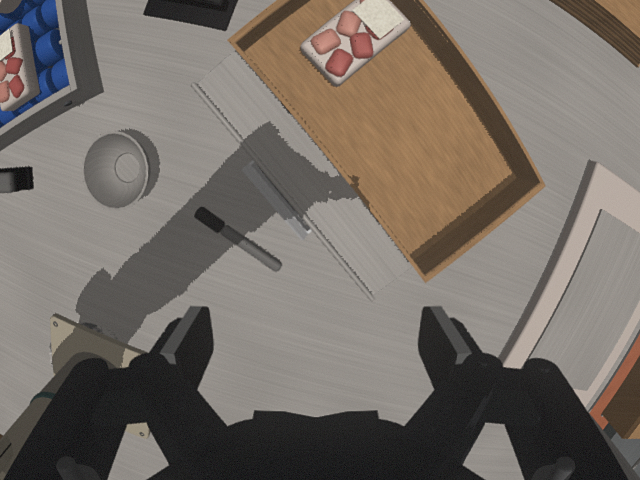

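View pics/w3.png

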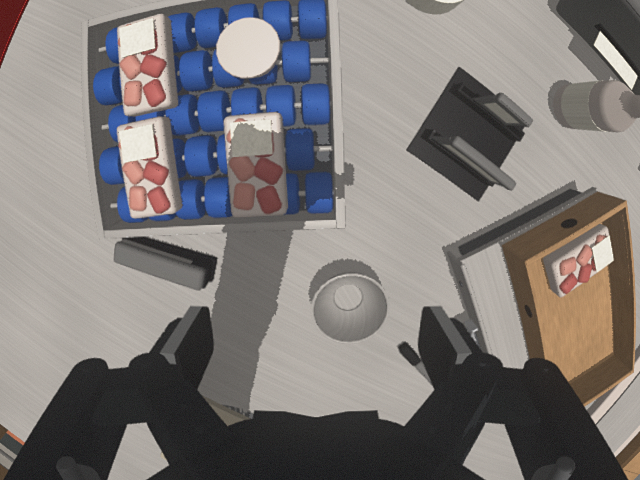

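w2 shows the carton top corners at (230,41), (427,281) and (543,183). The shelf rim runs (193,83)–(373,299) and the lip (245,165)–(307,235). In w3, pack A is at (257,165), B at (148,167), C at (147,65), the tub at (248,47), and the wide holder bar runs (425,138)–(515,187).

```bash
python3 - <<'E'
from h import *
import json
np.set_printoptions(precision=1,suppress=True)
def P(w,ps,z):
    c=json.load(open(w+'.json'));return np.array([plane('wrist',p,z,c) for p in ps])
for nm,w,ps,z in [('A','w3',[(225,117),(283,112),(289,215),(229,218)],94),('B','w3',[(117,125),(172,116),(179,210),(127,218)],94),('C','w3',[(117,22),(168,14),(178,105),(125,116)],94),('tub','w3',[(248,47)],102),
 ('carton','w2',[(230,41),(427,281),(543,183)],110),('rim','w2',[(193,83),(373,299)],63),('lip','w2',[(245,165),(307,235)],56),('pack1','w2',[(301,47),(337,85),(411,22)],88),
 ('holder','w3',[(425,138),(515,187)],91),('ticket','w3',[(475,95),(530,125)],91),('rack','w3',[(460,68),(407,145),(483,200)],5)]:
    q=P(w,ps,z);d=q-np.roll(q,1,0);print(nm,q.tolist(),q.mean(0),np.linalg.norm(d,axis=1),np.degrees(np.arctan2(d[:,1],d[:,0])))
a=cv2.imread('pics/side0.png')[220:320,320:440];b=cv2.imread('pics/scene0.png')[225:325,200:320];c=cv2.imread('pics/w3.png')[60:210,400:540]
r=lambda x:cv2.resize(x,(400,int(400*x.shape[0]/x.shape[1])),interpolation=cv2.INTER_CUBIC)[:300]
d=cv2.imread('pics/w2.png')[140:250,220:330]
cv2.imwrite('pics/crop1.png',np.vstack([np.hstack([r(a),r(b)]),np.hstack([r(c),r(d)])]))
E
```

```text
A [[507.6039812657265, 220.99728450285411], [539.3067479712298, 173.84670906779726], [454.8294923998982, 117.45189845394835], [420.8952356716738, 168.5263161136812]] [480.7 170.2] [101.3  56.8 101.6  61.3] [  31.2  -56.1 -146.3  123.6]
B [[446.81136663039246, 325.1090728726498], [483.0801889685189, 271.0677209927338], [401.06016430226856, 219.2839483341495], [361.8579448612871, 270.085540995894]] [423.2 271.4] [101.2  65.1  97.   64.2] [  32.9  -56.1 -147.7  127.7]
C [[544.1330032592026, 384.9783810952068], [573.6007536560148, 332.1559085372323], [495.70443299055717, 270.73717023697736], [459.4516592889247, 320.5907727776757]] [518.2 327.1] [106.4  60.5  99.2  61.6] [  37.2  -60.8 -141.7  126. ]
tub [[577.5932916690529, 234.73772648296858]] [577.6 234.7] [0.] [0.]
carton [[548.6151579612697, -129.66923845158175], [386.5073940732434, -389.7799865736471], [529.1821807623395, -474.74768975499524]] [ 488.1 -331.4] [345.6 306.5 166.1] [  86.8 -121.9  -30.8]
rim [[502.4423073298414, -90.79134218243536], [331.1338417578053, -357.68900614841465]] [ 416.8 -224.2] [317.1 317.1] [  57.3 -122.7]
lip [[432.1211541230806, -171.92781968999054], [378.64302026731536, -260.3327368609995]] [ 405.4 -216.1] [103.3 103.3] [  58.8 -121.2]
pack1 [[565.5145185228176, -192.55182549710295], [540.0488448649154, -237.78671530517354], [629.9181160475835, -285.55922199198136]] [ 578.5 -238.6] [113.1  51.9 101.8] [ 124.7 -119.4  -28. ]
holder [[592.1522275095817, 42.76169696515571], [609.4151052546194, -73.37893754411988]] [600.8 -15.3] [117.4 117.4] [ 98.5 -81.5]
ticket [[661.2760809158451, 22.025544131218282], [676.1163877761478, -49.64984651240175]] [668.7 -13.8] [73.2 73.2] [101.7 -78.3]
rack [[707.4254720064278, 29.52499363624962], [584.5410398244569, 34.67794614059804], [584.3258715194141, -92.39975896310912]] [625.4  -9.4] [173.3 123.  127.1] [ 44.7 177.6 -90.1]
```

View pics/crop1.png

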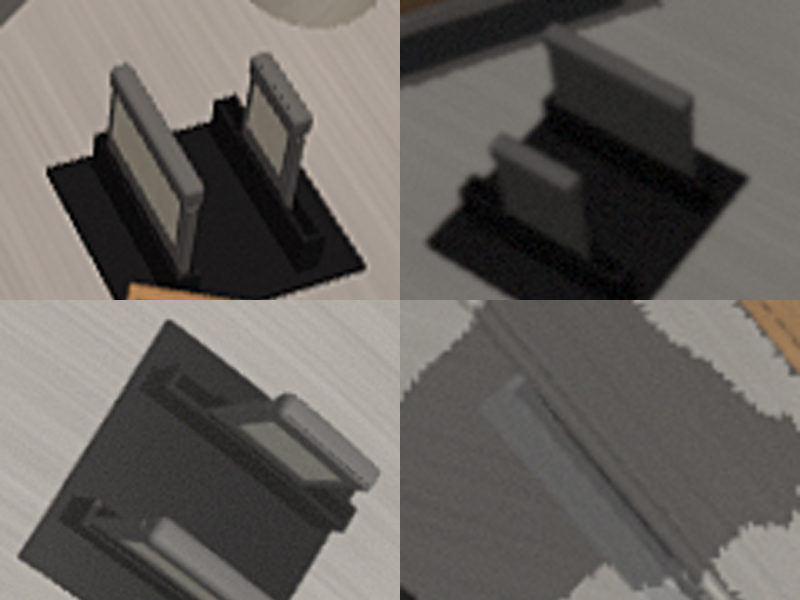

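The card faces world −x, towards the robot, and the rack yaw is near 0. Next I'll grasp pack A.

```bash
python3 -m creep '[{"dx":0.005,"dy":0.08,"dz":-0.1,"rx":0,"ry":0,"rz":0.001,"grip":-1},{"dx":0.01,"dy":0.175,"dz":-0.2,"rx":0,"ry":0,"rz":0.002,"grip":-1},{"dx":0.014,"dy":0.175,"dz":-0.33,"rx":0,"ry":0,"rz":0.002,"grip":-1},{"dx":0.014,"dy":0.175,"dz":-0.46,"rx":0,"ry":0,"rz":0.002,"grip":-1},{"dx":0.014,"dy":0.175,"dz":-0.55,"rx":0,"ry":0,"rz":0.002,"grip":-1}]' 
python3 -m creep '[{"dx":0,"dy":0,"dz":-0.04,"rx":0,"ry":0,"rz":0,"grip":-1},{"dx":0,"dy":0,"dz":-0.068,"rx":0,"ry":0,"rz":0,"grip":-1},{"dx":0,"dy":0,"dz":-0.068,"rx":0,"ry":0,"rz":0,"grip":1},{"dx":0,"dy":0,"dz":-0.068,"rx":0,"ry":0,"rz":0,"grip":1},{"dx":0,"dy":0,"dz":-0.068,"rx":0,"ry":0,"rz":0,"grip":1}]' 
python3 - <<'E'
from h import *
cv2.imwrite('pics/w4.png',get_image('wrist')[...,::-1])
s=ctrl.read_state();print(s['eef_pos'],s['tool_rot'],s['width'],s['gripper_force'])
E
```

```text
clock: 3.42
eef_pos: [480.4, 168.5, 89.3]
tool_rot: [3.141, 0.002, 0.556]
force: [0.9, -0.2, 0.1]
width: 85.5
gripper_force: 0.0
clock: 4.05
eef_pos: [481.9, 170.4, 65.5]
tool_rot: [3.141, -0.003, 0.557]
force: [-1.0, -0.3, 5.4]
width: 56.7
gripper_force: 65.1
[481.97601667 170.37811491  65.48121182] [ 3.14108019e+00 -2.60893922e-03  5.57306930e-01] 57.17006352219057 65.18685579299927
```

View pics/w4.png

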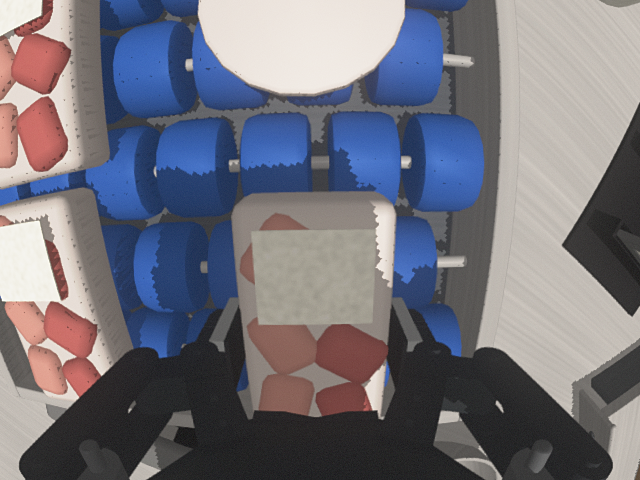

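Pack A is gripped square at width 57. Next it goes to the far slot.

```bash
python3 -m creep '[{"dx":0,"dy":0,"dz":0.05,"rx":0,"ry":0,"rz":0,"grip":1},{"dx":0,"dy":0,"dz":0.15,"rx":0,"ry":0,"rz":0,"grip":1},{"dx":0,"dy":-0.04,"dz":0.28,"rx":0,"ry":0,"rz":-0.01,"grip":1},{"dx":0,"dy":-0.14,"dz":0.35,"rx":0,"ry":0,"rz":-0.03,"grip":1},{"dx":0,"dy":-0.28,"dz":0.35,"rx":0,"ry":0,"rz":-0.05,"grip":1}]' 
python3 -m creep '[{"dx":0.005,"dy":-0.14,"dz":0,"rx":0,"ry":0,"rz":-0.02,"grip":1},{"dx":0.01,"dy":-0.29,"dz":0,"rx":0,"ry":0,"rz":-0.04,"grip":1},{"dx":0.015,"dy":-0.44,"dz":0,"rx":0,"ry":0,"rz":-0.06,"grip":1},{"dx":0.02,"dy":-0.59,"dz":0,"rx":0,"ry":0,"rz":-0.08,"grip":1},{"dx":0.025,"dy":-0.73,"dz":0,"rx":0,"ry":0,"rz":-0.1,"grip":1}]' 
python3 -m creep '[{"dx":0.009,"dy":-0.14,"dz":0,"rx":0,"ry":0,"rz":-0.015,"grip":1},{"dx":0.009,"dy":-0.27,"dz":0,"rx":0,"ry":0,"rz":-0.0254,"grip":1},{"dx":0.009,"dy":-0.36,"dz":0,"rx":0,"ry":0,"rz":-0.0254,"grip":1},{"dx":0.009,"dy":-0.374,"dz":-0.08,"rx":0,"ry":0,"rz":-0.0254,"grip":1},{"dx":0.009,"dy":-0.374,"dz":-0.14,"rx":0,"ry":0,"rz":-0.0254,"grip":1}]' 

```

```text
clock: 4.72
eef_pos: [483.0, 58.5, 207.0]
tool_rot: [-3.141, -0.007, 0.242]
force: [0.4, -0.9, -1.8]
width: 56.6
gripper_force: 64.7
clock: 5.35
eef_pos: [490.7, -236.2, 204.5]
tool_rot: [-3.142, -0.001, -0.39]
force: [1.2, -0.8, -2.9]
width: 56.4
gripper_force: 64.6
clock: 5.98
eef_pos: [493.7, -384.4, 147.1]
tool_rot: [3.142, 0.001, -0.547]
force: [0.8, -0.1, -1.4]
width: 56.6
gripper_force: 64.5
```

```bash
python3 -m creep '[{"dx":0.004,"dy":0.002,"dz":-0.1,"rx":0,"ry":0,"rz":0,"grip":1},{"dx":0.004,"dy":0.002,"dz":-0.17,"rx":0,"ry":0,"rz":0,"grip":1},{"dx":0.004,"dy":0.002,"dz":-0.2,"rx":0,"ry":0,"rz":0,"grip":1},{"dx":0.004,"dy":0.002,"dz":-0.213,"rx":0,"ry":0,"rz":0,"grip":1},{"dx":0.004,"dy":0.002,"dz":-0.213,"rx":0,"ry":0,"rz":0,"grip":1}]'
```

```text
clock: 6.6
eef_pos: [496.6, -383.2, 63.6]
tool_rot: [3.142, -0.001, -0.545]
force: [-0.4, -0.2, -1.1]
width: 56.8
gripper_force: 64.5
```

```bash
python3 -m creep '[{"dx":-0.001,"dy":0,"dz":-0.007,"rx":0,"ry":0,"rz":0,"grip":1},{"dx":-0.001,"dy":0,"dz":-0.007,"rx":0,"ry":0,"rz":0,"grip":1},{"dx":-0.001,"dy":0,"dz":-0.007,"rx":0,"ry":0,"rz":0,"grip":-0.69},{"dx":-0.001,"dy":0,"dz":-0.007,"rx":0,"ry":0,"rz":0,"grip":-0.69},{"dx":-0.001,"dy":0,"dz":0.03,"rx":0,"ry":0,"rz":0,"grip":-0.69}]' 
python3 -m creep '[{"dx":0,"dy":0,"dz":0.1,"rx":0,"ry":0,"rz":0,"grip":-0.69},{"dx":0,"dy":0.02,"dz":0.22,"rx":0,"ry":0,"rz":0,"grip":-0.69},{"dx":0,"dy":0.1,"dz":0.3,"rx":0,"ry":0,"rz":0.01,"grip":-0.8},{"dx":-0.01,"dy":0.22,"dz":0.33,"rx":0,"ry":0,"rz":0.03,"grip":-1},{"dx":-0.02,"dy":0.36,"dz":0.33,"rx":0,"ry":0,"rz":0.05,"grip":-1}]' 
python3 -m creep '[{"dx":-0.02,"dy":0.15,"dz":0,"rx":0,"ry":0,"rz":0.02,"grip":-1},{"dx":-0.04,"dy":0.3,"dz":0,"rx":0,"ry":0,"rz":0.04,"grip":-1},{"dx":-0.06,"dy":0.45,"dz":0,"rx":0,"ry":0,"rz":0.06,"grip":-1},{"dx":-0.08,"dy":0.6,"dz":0,"rx":0,"ry":0,"rz":0.08,"grip":-1},{"dx":-0.1,"dy":0.74,"dz":0,"rx":0,"ry":0,"rz":0.1,"grip":-1}]' 
```

```text
clock: 7.22
eef_pos: [495.2, -382.3, 74.7]
tool_rot: [-3.141, 0.002, -0.545]
force: [0.3, 0.2, -0.1]
width: 71.9
gripper_force: 0.0
clock: 7.85
eef_pos: [488.8, -238.7, 209.5]
tool_rot: [3.14, -0.005, -0.228]
force: [0.8, -0.4, -0.6]
width: 85.2
gripper_force: 0.0
clock: 8.48
eef_pos: [447.9, 59.1, 208.2]
tool_rot: [3.141, -0.002, 0.402]
force: [1.0, 0.5, 0.1]
width: 85.3
gripper_force: 0.0
```

```bash
python3 -m creep '[{"dx":-0.02,"dy":0.14,"dz":0,"rx":0,"ry":0,"rz":0.015,"grip":-1},{"dx":-0.04,"dy":0.28,"dz":0,"rx":0,"ry":0,"rz":0.026,"grip":-1},{"dx":-0.066,"dy":0.42,"dz":-0.05,"rx":0,"ry":0,"rz":0.026,"grip":-1},{"dx":-0.066,"dy":0.53,"dz":-0.13,"rx":0,"ry":0,"rz":0.026,"grip":-1},{"dx":-0.066,"dy":0.53,"dz":-0.2,"rx":0,"ry":0,"rz":0.026,"grip":-1}]' 
python3 - <<'E'
from h import *
s=ctrl.read_state();c=get_calibration('wrist');im=get_image('wrist');cv2.imwrite('pics/w5.png',im[...,::-1])
r,g,b=[im[...,i].astype(int) for i in range(3)]
m=((r-g>40)&(r-b>25)).astype(np.uint8)
k,l,st,ce=cv2.connectedComponentsWithStats(m)
print(s['eef_pos'],s['tool_rot'])
for i in range(1,k):
    if st[i,4]>300: print(st[i],plane('wrist',ce[i],94,c).round(1))
E
```

```text
clock: 9.1
eef_pos: [421.5, 274.3, 127.3]
tool_rot: [-3.14, -0.005, 0.567]
force: [0.5, -0.5, 0.2]
width: 85.4
gripper_force: 0.0
[421.47113977 274.26832615 127.29163775] [-3.13965787 -0.0046118   0.56718743]
[ 263   32  112   63 4376] [513.3 331.2]
[ 272   92   46   54 1981] [484.7 327.5]
[ 321   97   52   59 2244] [494.5 304.4]
[ 265  264   97   47 2514] [420.  272.2]
[274 309  33  41 871] [389.7 270.7]
[ 314  312   43   44 1406] [400.4 248.6]
```

View pics/w5.png

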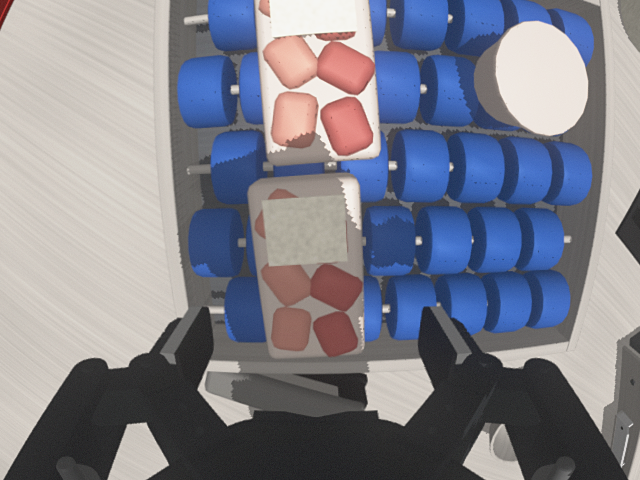

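The pack B top has corners (248,185), (357,177), (365,350) and (268,360), centred between the fingers.

```bash
python3 - <<'E'
from h import *
q=np.array([plane('wrist',p,94) for p in [(248,185),(357,177),(365,350),(268,360)]]);print(q.round(1).tolist(),q.mean(0),cv2.minAreaRect(q.astype(np.float32)))
E
```

```text
[[444.4, 324.4], [475.0, 283.0], [399.3, 225.4], [364.4, 267.6]] [420.78426328 275.10562834] ((420.11566162109375, 274.71917724609375), (98.1297607421875, 54.70735168457031), 36.42546844482422)
```

```bash
python3 -m creep '[{"dx":-0.001,"dy":0.002,"dz":-0.08,"rx":0,"ry":0,"rz":0.01,"grip":-1},{"dx":-0.001,"dy":0.002,"dz":-0.14,"rx":0,"ry":0,"rz":0.01,"grip":-1},{"dx":-0.001,"dy":0.002,"dz":-0.155,"rx":0,"ry":0,"rz":0.01,"grip":-1},{"dx":-0.001,"dy":0.002,"dz":-0.155,"rx":0,"ry":0,"rz":0.01,"grip":-0.5},{"dx":-0.001,"dy":0.002,"dz":-0.155,"rx":0,"ry":0,"rz":0.01,"grip":1}]' 
python3 -m creep '[{"dx":0,"dy":0,"dz":0,"rx":0,"ry":0,"rz":0,"grip":1},{"dx":0,"dy":0,"dz":0,"rx":0,"ry":0,"rz":0,"grip":1},{"dx":0,"dy":0,"dz":0.05,"rx":0,"ry":0,"rz":0,"grip":1},{"dx":0,"dy":0,"dz":0.15,"rx":0,"ry":0,"rz":0,"grip":1},{"dx":0,"dy":-0.04,"dz":0.28,"rx":0,"ry":0,"rz":-0.01,"grip":1}]'
```

```text
clock: 9.78
eef_pos: [421.7, 270.9, 66.6]
tool_rot: [-3.141, -0.003, 0.624]
force: [-0.7, 0.4, -1.0]
width: 57.0
gripper_force: 63.8
clock: 10.4
eef_pos: [420.5, 254.4, 178.1]
tool_rot: [-3.141, 0.001, 0.561]
force: [1.1, -0.4, -2.9]
width: 56.4
gripper_force: 65.3
```

```bash
python3 -m creep '[{"dx":0.02,"dy":-0.14,"dz":0.04,"rx":0,"ry":0,"rz":-0.02,"grip":1},{"dx":0.05,"dy":-0.29,"dz":0.07,"rx":0,"ry":0,"rz":-0.04,"grip":1},{"dx":0.08,"dy":-0.43,"dz":0.07,"rx":0,"ry":0,"rz":-0.06,"grip":1},{"dx":0.12,"dy":-0.57,"dz":0.07,"rx":0,"ry":0,"rz":-0.08,"grip":1},{"dx":0.15,"dy":-0.71,"dz":0.07,"rx":0,"ry":0,"rz":-0.1,"grip":1}]' 
python3 -m creep '[{"dx":0.03,"dy":-0.14,"dz":0,"rx":0,"ry":0,"rz":-0.02,"grip":1},{"dx":0.06,"dy":-0.29,"dz":0,"rx":0,"ry":0,"rz":-0.04,"grip":1},{"dx":0.1,"dy":-0.43,"dz":0,"rx":0,"ry":0,"rz":-0.06,"grip":1},{"dx":0.13,"dy":-0.57,"dz":0,"rx":0,"ry":0,"rz":-0.076,"grip":1},{"dx":0.15,"dy":-0.68,"dz":0,"rx":0,"ry":0,"rz":-0.076,"grip":1}]' 
python3 - <<'E'
from h import *
im=get_image('scene');cv2.imwrite('pics/s6.png',im[...,::-1])
E
```

```text
clock: 11.02
eef_pos: [481.5, -32.1, 205.9]
tool_rot: [-3.141, -0.002, -0.072]
force: [1.0, 0.4, -2.6]
width: 56.4
gripper_force: 65.3
clock: 11.65
eef_pos: [540.7, -304.8, 205.5]
tool_rot: [3.141, -0.001, -0.547]
force: [0.5, -0.6, -3.1]
width: 56.6
gripper_force: 65.3
```

```bash
python3 -m creep '[{"dx":0.001,"dy":-0.002,"dz":-0.1,"rx":0,"ry":0,"rz":0,"grip":1},{"dx":0.001,"dy":-0.002,"dz":-0.2,"rx":0,"ry":0,"rz":0,"grip":1},{"dx":0.001,"dy":-0.002,"dz":-0.3,"rx":0,"ry":0,"rz":0,"grip":1},{"dx":0.001,"dy":-0.002,"dz":-0.35,"rx":0,"ry":0,"rz":0,"grip":1},{"dx":0.001,"dy":-0.002,"dz":-0.355,"rx":0,"ry":0,"rz":0,"grip":1}]'
```

```text
clock: 12.32
eef_pos: [540.4, -302.2, 62.0]
tool_rot: [-3.142, 0.003, -0.545]
force: [0.2, 0.6, -1.7]
width: 56.8
gripper_force: 65.4
```

```bash
python3 -m creep '[{"dx":-0.001,"dy":-0.017,"dz":0,"rx":0,"ry":0,"rz":0,"grip":1},{"dx":-0.001,"dy":-0.017,"dz":-0.004,"rx":0,"ry":0,"rz":0,"grip":1},{"dx":-0.001,"dy":-0.017,"dz":-0.005,"rx":0,"ry":0,"rz":0,"grip":-0.69},{"dx":-0.001,"dy":-0.017,"dz":-0.005,"rx":0,"ry":0,"rz":0,"grip":-0.69},{"dx":-0.001,"dy":-0.017,"dz":0.03,"rx":0,"ry":0,"rz":0,"grip":-0.69}]' 
python3 -m creep '[{"dx":0,"dy":0,"dz":0.1,"rx":0,"ry":0,"rz":0,"grip":-0.69},{"dx":0,"dy":0.02,"dz":0.22,"rx":0,"ry":0,"rz":0,"grip":-0.69},{"dx":0,"dy":0.1,"dz":0.32,"rx":0,"ry":0,"rz":0,"grip":-0.69},{"dx":0,"dy":0.2,"dz":0.4,"rx":0,"ry":0,"rz":0,"grip":-0.69},{"dx":0,"dy":0.3,"dz":0.4,"rx":0,"ry":0,"rz":0,"grip":-0.69}]' 
python3 - <<'E'
from h import *
im=get_image('scene');cv2.imwrite('pics/s7.png',im[...,::-1])
s=ctrl.read_state();print(np.round(s['qpos'],2))
E
```

```text
clock: 12.95
eef_pos: [540.5, -309.1, 74.9]
tool_rot: [-3.142, 0.002, -0.545]
force: [0.6, 0.2, -0.6]
width: 72.2
gripper_force: 0.0
clock: 13.58
eef_pos: [543.0, -189.1, 239.2]
tool_rot: [-3.14, -0.007, -0.545]
force: [1.5, 0.5, -0.6]
width: 72.2
gripper_force: 0.0
[ 0.23  0.51  0.07  1.74 -0.05  0.9  -1.79]
```

View pics/s7.png

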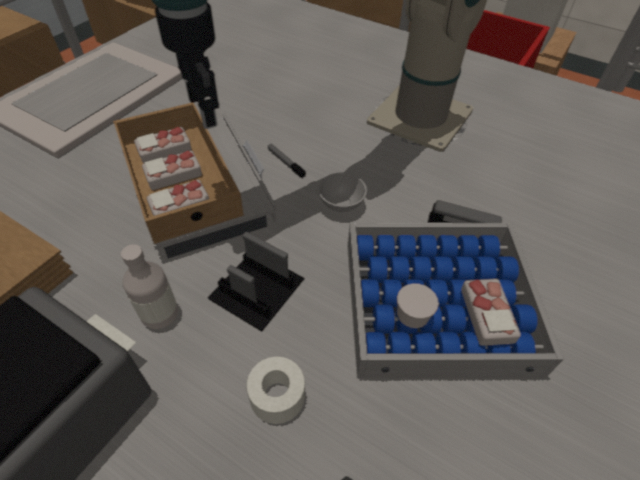

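The scene shows three packs flat in the carton at (162,142), (171,167) and (178,197). The leftover pack at (490,310) and the tub are undisturbed. Next is the holder.

```bash
python3 -m creep '[{"dx":0.03,"dy":0.08,"dz":0,"rx":0,"ry":0,"rz":0.028,"grip":-0.69},{"dx":0.06,"dy":0.16,"dz":0,"rx":0,"ry":0,"rz":0.056,"grip":-0.69},{"dx":0.09,"dy":0.24,"dz":0,"rx":0,"ry":0,"rz":0.084,"grip":-0.69},{"dx":0.12,"dy":0.32,"dz":0,"rx":0,"ry":0,"rz":0.112,"grip":-0.69},{"dx":0.155,"dy":0.38,"dz":0,"rx":0,"ry":0,"rz":0.14,"grip":-0.69}]' >/dev/null
python3 -m creep '[{"dx":0,"dy":0,"dz":0,"rx":0,"ry":0,"rz":0.028,"grip":-0.69},{"dx":0,"dy":0,"dz":0,"rx":0,"ry":0,"rz":0.056,"grip":-0.69},{"dx":0,"dy":0,"dz":0,"rx":0,"ry":0,"rz":0.084,"grip":-0.69},{"dx":0,"dy":0,"dz":0,"rx":0,"ry":0,"rz":0.112,"grip":-0.69},{"dx":0,"dy":0,"dz":0,"rx":0,"ry":0,"rz":0.14,"grip":-0.69}]' >/dev/null
python3 -m creep '[{"dx":0,"dy":0,"dz":0,"rx":0,"ry":0,"rz":0.028,"grip":-0.69},{"dx":0,"dy":0,"dz":0,"rx":0,"ry":0,"rz":0.056,"grip":-0.69},{"dx":0,"dy":0,"dz":0,"rx":0,"ry":0,"rz":0.056,"grip":-0.69},{"dx":0,"dy":0,"dz":0,"rx":0,"ry":0,"rz":0.056,"grip":-0.69},{"dx":0,"dy":0,"dz":0,"rx":0,"ry":0,"rz":0.056,"grip":-0.69}]'
python3 - <<'E'
from h import *
import json
c=get_calibration('wrist');im=get_image('wrist');cv2.imwrite('pics/w8.png',im[...,::-1])
json.dump({k:np.array(v).tolist() for k,v in c.items()},open('w8.json','w'))
T=np.array(c['world_from_camera']);K=np.array(c['mtx'])
def proj(p):
    q=T[:3,:3].T@(np.array(p)-T[:3,3]);t=np.arctan2(np.hypot(*q[:2]),q[2]);n=q[:2]/np.hypot(*q[:2])*t
    return n[0]*K[0,0]+K[0,2],n[1]*K[1,1]+K[1,2]
print(np.round([proj(p) for p in [(608,14,91),(608,-31,91),(608,-76,91),(678,-31,91),(640,-31,5)]]))
g=cv2.cvtColor(im,cv2.COLOR_RGB2GRAY)
u,v=proj((608,-31,91));print(g[int(v)-100:int(v)+100:8,int(u)-80:int(u)+120:8])
E
```

```text
clock: 15.5
eef_pos: [603.0, -37.6, 235.1]
tool_rot: [3.141, 0.0, 1.565]
force: [-0.3, -1.5, -0.0]
width: 72.1
gripper_force: 0.0
[[323. 162.]
 [323. 219.]
 [323. 272.]
 [409. 219.]
 [352. 199.]]
[[178 175 171 170 105 105 110 104 106 107 106 103 105 107 146 173 172 176
  174 171 180 178 180 176 174]
 [180 174 102 103 104 104 108 106 104 104 104 104 102 104 101 172 170 178
  172 170 179 177 179 177 173]
 [108 103 108 102 105 106 106 106 106 104 105 106 103 106 104 175 172 178
  170 169 179 176 182 175 175]
 [108 106 106 104 103 108 106  42  41  40  43  44  41  43  38  54  60  60
   63  66  61  59  59 176 175]
 [108 107 105 104 101 103 109  38  36  41  36  40  37  36  37  41  65  64
   46  63  82  62  57 177 178]
 [102 102 103 108 102 104 107  35  36  39  65  39  40  42  44  33  64  63
   36  60  60  58  55 174 178]
 [103 106 101 104 103 103 106  44  37  34  74  70  34  35  33  39  34  37
   40  45  61  60  56 173 178]
 [104 105 105 105 104 104 106  34  37  30  72  70  31  30  37  38  35  33
   36  63  41  60  68 172 178]
 [104 106 103 108 104 103 107  33  37  37  74  72  32  39  35  3
[... 1021 characters left out ...]
75 176 124  98 173 175 173 181 172 175
  171 171 171 174 170 172 177]
 [ 55 111 105 178 180 170 175 172 171 177 177 179 173 177 176 182 172 177
  172 175 173 172 171 175 173]
 [ 56  61  57 110 106 168 175 172 172 176 176 176 172 181 175 181 171 180
  171 176 170 171 173 176 171]
 [146  87  59  52  80 103 158 171 171 174 178 177 172 179 172 181 173 177
  173 176 172 172 172 181 171]
 [173 180  94  69  53  55 100 102 171 176 178 176 174 176 175 181 170 179
  174 176 171 172 176 182 175]
 [183 183 181 104  89  52  56  57 105 103 176 177 174 178 174 178 171 177
  175 178 180  71  90 184 178]
 [181 176  97  83  99 108  87  54  53  53 110 114 171 178 175 178 175 178
  176 179 174  46  94  94 175]]
```

```bash
python3 - <<'E'
from h import *
np.set_printoptions(linewidth=220)
im=cv2.imread('pics/w8.png');g=cv2.cvtColor(im,cv2.COLOR_BGR2GRAY).astype(float)
print('cols',list(range(312,346)))
for v in range(160,264,10): print(v,g[v:v+10,312:346].mean(0).round().astype(int))
print([(v,int(g[v,322:334].mean())) for v in list(range(146,168))])
print([(v,int(g[v,322:328].mean()),int(g[v,329:335].mean())) for v in list(range(244,272))])
E
```

```text
cols [312, 313, 314, 315, 316, 317, 318, 319, 320, 321, 322, 323, 324, 325, 326, 327, 328, 329, 330, 331, 332, 333, 334, 335, 336, 337, 338, 339, 340, 341, 342, 343, 344, 345]
160 [37 37 36 36 42 62 69 72 73 74 73 73 73 73 72 73 73 73 68 61 46 35 35 37 37 35 35 37 37 36 36 37 36 36]
170 [36 37 35 36 40 66 69 70 74 74 73 72 73 74 72 73 74 71 70 61 45 34 33 36 35 36 34 36 34 36 36 34 35 35]
180 [36 38 36 36 40 65 69 71 73 73 73 73 73 74 73 73 73 72 70 61 47 32 34 35 35 35 35 35 35 34 35 34 35 35]
190 [36 37 36 34 39 65 69 71 72 74 73 74 73 73 73 74 72 71 71 62 46 34 33 36 35 35 34 35 33 35 34 35 35 35]
200 [42 43 42 41 41 64 69 71 73 73 73 73 73 73 73 73 73 72 70 60 48 45 46 45 45 48 47 47 50 54 52 52 55 58]
210 [61 60 61 56 44 64 70 72 73 74 74 73 73 73 73 74 74 72 70 65 58 58 58 59 58 59 58 60 58 58 58 57 58 58]
220 [62 61 61 59 51 64 71 72 74 74 75 74 74 74 74 74 74 73 70 66 58 58 59 58 58 58 59 58 58 58 57 57 58 58]
230 [61 61 60 58 52 65 71 73 75 75 75 75 75 75 74 76 76 76 75 67 59 58 58 59 58 58 58 58 57 56 58 58 57 57]
240 [ 60  61  60  60  57  72  99 106 112 114 115 114 113 115
[... 377 characters left out ...]
 (147, 38), (148, 38), (149, 37), (150, 38), (151, 39), (152, 37), (153, 42), (154, 46), (155, 45), (156, 47), (157, 48), (158, 50), (159, 53), (160, 60), (161, 64), (162, 65), (163, 67), (164, 66), (165, 68), (166, 67), (167, 66)]
[(244, 125, 79), (245, 124, 78), (246, 125, 79), (247, 125, 77), (248, 124, 78), (249, 124, 78), (250, 123, 77), (251, 125, 88), (252, 125, 123), (253, 124, 141), (254, 125, 141), (255, 125, 140), (256, 125, 141), (257, 124, 139), (258, 125, 139), (259, 125, 139), (260, 123, 139), (261, 125, 140), (262, 124, 140), (263, 124, 139), (264, 124, 141), (265, 125, 146), (266, 121, 151), (267, 109, 165), (268, 147, 173), (269, 170, 174), (270, 175, 175), (271, 174, 174)]
```

```bash
python3 - <<'E'
from h import *
import json
c=json.load(open('w8.json'))
for p in [(324,160.5),(324,213),(324,267),(316.5,200),(331.3,200),(316.5,255),(331.3,255),(316.5,165),(331.5,165)]: print(p,plane('wrist',p,90,c).round(1))
E
```

```text
(324, 160.5) [609.   15.3]
(324, 213) [609.  -26.3]
(324, 267) [609.1 -72.1]
(316.5, 200) [603.1 -15.8]
(331.3, 200) [614.7 -15.9]
(316.5, 255) [602.9 -61.5]
(331.3, 255) [615.  -61.6]
(316.5, 165) [603.2  11.8]
(331.5, 165) [614.8  11.8]
```

```bash
python3 -m creep '[{"dx":0.015,"dy":0.023,"dz":-0.08,"rx":0,"ry":0,"rz":0.001,"grip":-0.2},{"dx":0.015,"dy":0.023,"dz":-0.2,"rx":0,"ry":0,"rz":0.001,"grip":-0.2},{"dx":0.015,"dy":0.023,"dz":-0.29,"rx":0,"ry":0,"rz":0.001,"grip":-0.2},{"dx":0.015,"dy":0.023,"dz":-0.3,"rx":0,"ry":0,"rz":0.001,"grip":-0.2},{"dx":0.015,"dy":0.023,"dz":-0.3,"rx":0,"ry":0,"rz":0.001,"grip":-0.2}]'
```

```text
clock: 16.18
eef_pos: [609.8, -28.1, 115.8]
tool_rot: [3.14, -0.0, 1.572]
force: [0.3, -0.2, 0.8]
width: 51.2
gripper_force: 0.0
```

```bash
python3 -m creep '[{"dx":-0.001,"dy":0,"dz":-0.06,"rx":0,"ry":0,"rz":0,"grip":-0.2},{"dx":-0.001,"dy":0,"dz":-0.11,"rx":0,"ry":0,"rz":0,"grip":-0.2},{"dx":-0.001,"dy":0,"dz":-0.122,"rx":0,"ry":0,"rz":0,"grip":-0.2},{"dx":-0.001,"dy":0,"dz":-0.122,"rx":0,"ry":0,"rz":0,"grip":0.3},{"dx":-0.001,"dy":0,"dz":-0.122,"rx":0,"ry":0,"rz":0,"grip":1}]'
python3 -m creep '[{"dx":-0.001,"dy":0,"dz":0,"rx":0,"ry":0,"rz":0,"grip":1},{"dx":-0.001,"dy":0,"dz":0,"rx":0,"ry":0,"rz":0,"grip":1},{"dx":-0.001,"dy":0,"dz":0,"rx":0,"ry":0,"rz":0,"grip":1},{"dx":-0.001,"dy":0,"dz":0,"rx":0,"ry":0,"rz":0,"grip":1},{"dx":-0.001,"dy":0,"dz":0,"rx":0,"ry":0,"rz":0,"grip":1}]'
```

```text
clock: 16.8
eef_pos: [609.3, -28.3, 66.9]
tool_rot: [3.14, -0.0, 1.573]
force: [0.8, 0.2, -0.6]
width: 15.7
gripper_force: 0.0
clock: 17.42
eef_pos: [609.3, -28.3, 67.1]
tool_rot: [3.139, -0.0, 1.573]
force: [0.3, -0.1, 5.9]
width: 10.8
gripper_force: 59.2
```

```bash
python3 -m creep '[{"dx":0,"dy":0,"dz":0.05,"rx":0,"ry":0,"rz":0,"grip":1},{"dx":0,"dy":0,"dz":0.15,"rx":0,"ry":0,"rz":0,"grip":1},{"dx":0,"dy":0,"dz":0.28,"rx":0,"ry":0,"rz":0,"grip":1},{"dx":-0.02,"dy":-0.03,"dz":0.36,"rx":0,"ry":0,"rz":-0.01,"grip":1},{"dx":-0.08,"dy":-0.1,"dz":0.36,"rx":0,"ry":0,"rz":-0.03,"grip":1}]'
python3 -m creep '[{"dx":-0.1,"dy":-0.1,"dz":0,"rx":0,"ry":0,"rz":-0.02,"grip":1},{"dx":-0.18,"dy":-0.22,"dz":0,"rx":0,"ry":0,"rz":-0.04,"grip":1},{"dx":-0.26,"dy":-0.34,"dz":0,"rx":0,"ry":0,"rz":-0.057,"grip":1},{"dx":-0.297,"dy":-0.44,"dz":-0.02,"rx":0,"ry":0,"rz":-0.057,"grip":1},{"dx":-0.297,"dy":-0.45,"dz":-0.02,"rx":0,"ry":0,"rz":-0.057,"grip":1}]'
python3 -m creep '[{"dx":0,"dy":0,"dz":0,"rx":0,"ry":0,"rz":0,"grip":1},{"dx":0,"dy":0,"dz":0,"rx":0,"ry":0,"rz":0,"grip":1},{"dx":0,"dy":0,"dz":0,"rx":0,"ry":0,"rz":0,"grip":1},{"dx":0,"dy":0,"dz":0,"rx":0,"ry":0,"rz":0,"grip":1},{"dx":0,"dy":0,"dz":0,"rx":0,"ry":0,"rz":0,"grip":1}]'
python3 - <<'E'
from h import *
import json
c=get_calibration('wrist');im=get_image('wrist');cv2.imwrite('pics/w9.png',im[...,::-1])
json.dump({k:np.array(v).tolist() for k,v in c.items()},open('w9.json','w'))
T=np.array(c['world_from_camera']);K=np.array(c['mtx'])
def proj(p):
    q=T[:3,:3].T@(np.array(p)-T[:3,3]);t=np.arctan2(np.hypot(*q[:2]),q[2]);n=q[:2]/np.hypot(*q[:2])*t
    return n[0]*K[0,0]+K[0,2],n[1]*K[1,1]+K[1,2]
print(np.round([proj(p) for p in [(405.4,-216,56),(432.1,-171.9,56),(378.6,-260.3,56),(415,-222,22)]]))
cv2.imwrite('pics/w9v.png',cv2.resize(im[60:460,120:520,::-1],(600,600),interpolation=cv2.INTER_CUBIC))
E
```

```text
clock: 18.05
eef_pos: [577.9, -66.7, 213.9]
tool_rot: [3.136, -0.002, 1.384]
force: [-0.6, -0.6, -0.9]
width: 11.0
gripper_force: 59.5
clock: 18.68
eef_pos: [454.2, -251.7, 202.1]
tool_rot: [-3.139, 0.002, 1.02]
force: [-0.1, 1.2, -0.2]
width: 11.1
gripper_force: 59.5
clock: 19.3
eef_pos: [457.6, -248.1, 202.1]
tool_rot: [-3.142, -0.0, 1.027]
force: [0.1, 0.4, 0.3]
width: 10.9
gripper_force: 59.5
[[241. 226.]
 [239. 162.]
 [245. 284.]
 [261. 216.]]
```

View pics/w9v.png

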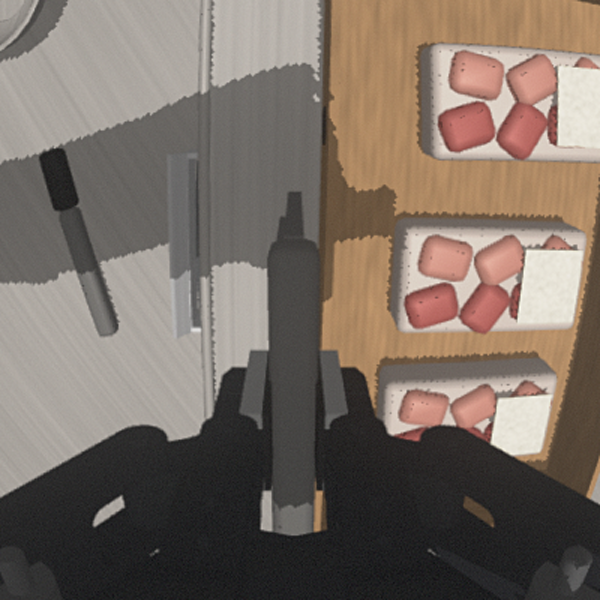

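The lip edge runs (232,163)–(239,285) in full-image pixels and is clear of the held holder. The holder is straight at column 316 and three packs lie in a row.

```bash
python3 - <<'E'
from h import *
import json
np.set_printoptions(linewidth=250)
c=json.load(open('w9.json'))
im=cv2.imread('pics/w9.png');g=cv2.cvtColor(im,cv2.COLOR_BGR2GRAY).astype(float)
print('cols 226..268')
for v in (80,110,170,190,210,230,245,260,275,300): print(v,g[v-2:v+3,226:268].mean(0).round().astype(int))
print('ends top',[int(x) for x in g[156:172,235:240].mean(1)],[int(x) for x in g[156:172,247:252].mean(1)])
print('ends bot 274+',[int(x) for x in g[274:294,238:243].mean(1)],[int(x) for x in g[274:294,248:252].mean(1)])
a=np.array([plane('wrist',p,56,c) for p in [(232,163.3),(238.7,284.7)]]);d=a[0]-a[1]
print(a,a.mean(0),np.linalg.norm(d),np.degrees(np.arctan2(d[1],d[0])))
E
```

```text
cols 226..268
80 [167 166 167 168 169 168 170 169 168 168 169 169 169 169 168 169 168 167 165 166 167 170 171 172 171 170 157 140 152 170 187 180 159 144 117 118 165 187 186 183 181 179]
110 [169 169 170 170 172 173 173 173 171 170 170 171 171 169 169 170 170 171 171 170 171 170 170 171 172 170 139 144 160 186 187 170 151 123 121 158 181 184 181 179 179 180]
170 [101 101 102 101 100 106 114 115 107 107 106 105 105 106 105 106 108 107 107 103  91  91  90  92  99  75  84  96 102 103 101  98  94  91 110 110 108 105 104 105 107 107]
190 [ 97  98 100  99 100 105 112 114 110 106 105 104 105 105 105 105 105 106 111 102  90  91  90  91  79  62  82  99 101 102 101  98  93  92 101 108 108 104 103 104 105 106]
210 [100 100  98 101  98 100 109 114 112 108 106 103 103 105 106 106 105 107 106 105  94  89  91  92  83  62  74  96 101 103 101 100  96  88 103 109 108 104 103 103 106 105]
230 [165 167 166 167 167 169 158 125 113 109 107 104 105 105 106 107 106 105 107 110  98  92  90  92  85  75  78  93 100 103 103 102  98  90 104 110 108 106 103 103 106 107]
245 [170 170 169 169 170 171 172 156 146 14
[... 462 characters left out ...]
177 173 173 173]
300 [166 167 167 170 170 171 170 170 169 169 167 167 168 171 171 170 171 170 171 172 170 168 167 168 169 171 173 175 155 144 157 172 172 163 147 121 124 170 179 176 173 172]
ends top [100, 102, 100, 101, 100, 100, 101, 105, 105, 105, 105, 106, 105, 106, 105, 106] [100, 100, 100, 98, 97, 102, 115, 119, 119, 111, 95, 90, 89, 89, 89, 90]
ends bot 274+ [151, 150, 151, 152, 150, 151, 151, 150, 151, 151, 159, 166, 168, 168, 168, 168, 168, 169, 169, 170] [102, 103, 104, 118, 169, 217, 215, 188, 173, 169, 171, 171, 171, 169, 169, 168, 168, 168, 169, 171]
[[ 427.13465248 -169.76621012]
 [ 373.50434791 -257.96773466]] [ 400.3195002  -213.86697239] 103.22653971051375 58.698607050248874
```

```bash
python3 - <<'E'
from h import *
import json
c=json.load(open('w9.json'));u=np.array([np.cos(-.546),np.sin(-.546)]);v=np.array([-u[1],u[0]])
def L(n,ps,z):
    a=np.array([plane('wrist',p,z,c) for p in ps]);b=np.c_[a@u,a@v];k=np.polyfit(b[:,1],b[:,0],1);print(n,b.round(1).tolist(),'yaw corr',-k[0].round(4),'u',np.polyval(k,0).round(1))
L('lip',[(231,170),(231,190),(231.7,210),(232.5,230),(233.2,245),(234,260),(234.8,275)],56)
L('lip straight top inner',[(246,170),(245.5,190),(246,210),(246.2,230),(247,245),(247.2,260),(248.3,275)],46)
L('rimfront',[(252.3,80),(251.6,110),(254,300)],59)
L('rimback',[(260.5,80),(259.5,110),(259,170),(259,190),(259,230),(260,245),(260,260),(260.5,275),(261.3,300)],63)
for p,z in [((235,163),56),((240,284.5),56),((249,162),46),((249,277),46),((249,280),46)]:
    q=plane('wrist',p,z,c);print(p,(q@u).round(1),(q@v).round(1))
t=np.array([457.6,-248.1]);print('tcp',t@u,t@v, u,v)
E
```

```text
lip [[452.2, 71.4], [451.5, 55.3], [451.3, 38.9], [451.1, 22.2], [450.9, 9.3], [450.7, -3.9], [450.4, -17.5]] yaw corr -0.0185 u 450.7
lip straight top inner [[462.4, 70.1], [461.5, 53.5], [461.3, 36.7], [460.6, 19.4], [460.7, 6.2], [460.1, -7.4], [460.2, -21.4]] yaw corr -0.024 u 460.4
rimfront [[470.8, 141.6], [470.2, 118.1], [466.3, -39.4]] yaw corr -0.0248 u 467.2
rimback [[477.7, 140.7], [476.9, 117.6], [475.8, 71.6], [475.4, 56.1], [474.3, 24.0], [474.6, 11.6], [474.0, -1.2], [473.8, -14.4], [473.3, -37.3]] yaw corr -0.0241 u 474.1
(235, 163) 455.6 76.9
(240, 284.5) 454.3 -26.3
(249, 162) 465.1 76.6
(249, 277) 460.7 -23.3
(249, 280) 460.6 -26.2
tcp 519.9004455192812 25.590950526560704 [ 0.85460845 -0.51927296] [0.51927296 0.85460845]
```

```bash
python3 - <<'E'
from h import *
import json
c=json.load(open('w9.json'));u=np.array([np.cos(-.546),np.sin(-.546)]);v=np.array([-u[1],u[0]])
g=cv2.cvtColor(cv2.imread('pics/w9.png'),cv2.COLOR_BGR2GRAY)
print('r180+',g[180:240,313:319].mean(1).astype(int).tolist())
print(g[192,300:335].tolist(),g[205,300:335].tolist(),g[250,290:345].tolist())
for r,z in [(188,140),(220,226),(218,226),(218,212)]: q=plane('wrist',(316,r),z,c);print(r,z,q@u,q@v)
E
```

```text
r180+ [103, 103, 104, 104, 104, 103, 103, 91, 61, 59, 61, 61, 62, 59, 62, 60, 60, 61, 62, 60, 61, 62, 61, 62, 61, 61, 62, 61, 61, 61, 62, 61, 61, 62, 61, 61, 61, 67, 71, 64, 62, 61, 63, 63, 63, 65, 65, 68, 70, 69, 71, 71, 73, 71, 72, 73, 73, 72, 71, 72]
[103, 107, 103, 101, 102, 104, 107, 101, 100, 103, 101, 84, 61, 61, 63, 61, 65, 64, 63, 63, 63, 91, 104, 101, 103, 104, 100, 103, 106, 104, 105, 103, 93, 78, 69] [105, 104, 102, 102, 102, 101, 86, 62, 58, 62, 65, 56, 62, 61, 59, 60, 63, 62, 62, 64, 63, 76, 92, 103, 106, 103, 104, 103, 106, 103, 106, 104, 91, 76, 71] [183, 179, 180, 175, 173, 174, 173, 172, 120, 74, 65, 72, 71, 69, 69, 73, 74, 72, 74, 75, 74, 74, 72, 74, 75, 71, 69, 71, 76, 71, 71, 71, 71, 73, 72, 75, 69, 73, 66, 72, 68, 65, 63, 66, 70, 69, 91, 91, 90, 90, 90, 110, 133, 145, 146]
188 140 519.2368383911445 69.22245396344914
220 226 519.1297991265503 71.76175909575426
218 226 519.1278162862482 72.43915040984515
218 212 519.1536148467396 69.11732801525355
```

```bash
python3 -m creep '[{"dx":-0.06,"dy":0.037,"dz":0,"rx":0,"ry":0,"rz":-0.004,"grip":1},{"dx":-0.118,"dy":0.074,"dz":-0.04,"rx":0,"ry":0,"rz":-0.004,"grip":1},{"dx":-0.118,"dy":0.074,"dz":-0.12,"rx":0,"ry":0,"rz":-0.004,"grip":1},{"dx":-0.118,"dy":0.074,"dz":-0.17,"rx":0,"ry":0,"rz":-0.004,"grip":1},{"dx":-0.118,"dy":0.074,"dz":-0.175,"rx":0,"ry":0,"rz":-0.004,"grip":1}]' >/dev/null
python3 -m creep '[{"dx":0,"dy":0,"dz":0,"rx":0,"ry":0,"rz":0,"grip":1},{"dx":0,"dy":0,"dz":0,"rx":0,"ry":0,"rz":0,"grip":1},{"dx":0,"dy":0,"dz":0,"rx":0,"ry":0,"rz":0,"grip":1},{"dx":0,"dy":0,"dz":0,"rx":0,"ry":0,"rz":0,"grip":1},{"dx":0,"dy":0,"dz":0,"rx":0,"ry":0,"rz":0,"grip":1}]'
python3 - <<'E'
from h import *
c=get_calibration('wrist');im=get_image('wrist');g=cv2.cvtColor(im,cv2.COLOR_RGB2GRAY);cv2.imwrite('pics/w10.png',im[...,::-1])
u=np.array([np.cos(-.57),np.sin(-.57)]);v=np.array([-u[1],u[0]])
s=ctrl.read_state();p=np.array(s['eef_pos'][:2]);print('tcp uv',p@u,p@v,s['eef_pos'],s['tool_rot'])
T=np.array(c['world_from_camera']);K=np.array(c['mtx'])
def proj(p):
    q=T[:3,:3].T@(np.array(p)-T[:3,3]);t=np.arctan2(np.hypot(*q[:2]),q[2]);n=q[:2]/np.hypot(*q[:2])*t
    return n[0]*K[0,0]+K[0,2],n[1]*K[1,1]+K[1,2]
for nm,du,dv,z in [('lipL+v',-12,52,56),('rim+v',4,52,63),('holder foot +v',0,45,s['eef_pos'][2]-62)]: print(nm,np.round(proj(np.r_[p+du*u+dv*v,z]),1))
np.set_printoptions(linewidth=250)
for r in range(20,160,8): print(r,g[r,270:350:2])
E
```

```text
clock: 20.6
eef_pos: [410.3, -218.9, 132.3]
tool_rot: [3.141, -0.0, 1.001]
force: [0.3, -0.6, -1.0]
width: 10.8
gripper_force: 59.4
tcp uv 463.5230925570997 37.13830371428534 [ 410.28156255 -218.86514196  132.21186113] [ 3.14138918e+00 -2.33848394e-05  1.00083698e+00]
lipL+v [296.5 170.4]
rim+v [323.9 171.7]
holder foot +v [316.9 185.5]
20 [175 174 173 175 173 176 178 172 173 172 176 177 172 170 173 180 169 173 176 177 170 172 174 172 178 118 105  90 145 171 189 174 144 195 193 186 186 190 193 191]
28 [173 172 173 176 176 175 172 175 176 178 175 173 177 180 177 172 172 175 180 174 177 177 176 174 175 109 104  91 144 170 192 172 146 194 192 187 188 189 192 191]
36 [176 174 175 172 174 176 177 177 177 177 175 178 179 175 171 178 180 177 175 175 179 180 174 179 182 125 104  93 147 171 197 171 149 197 194 188 185 189 193 192]
44 [178 175 178 177 175 175 173 174 175 179 176 176 176 177 178 179 175 175 180 183 177 174 176 182 180 170 109  91 144 172 201 172 148 193 191 187 189 188 192 191]
52 [177 176 177 178 175 178 178 176 173 173 175 180 180 177 175 179 180 178 178 176 178 184 180 178 1
[... 1516 characters left out ...]
109 140 194 189 191 189 188 190 192]
132 [107 108 108 107 110 107 109 108 109 105 107 109 107 108 109 109 110 111 107 109 108 108 112 111 112 111 108  86 100 107 116 109 137 193 188 190 189 189 189 189]
140 [105 107 106 108 110 107 108 110 111 108 105 107 105 110 110 109 107 107 109 108 109 112 111 111 112 111 102  86  97 105 112 107 113 193 189 189 192 188 189 190]
148 [106 106 106 108 109 110 109 105 105 109 108 106 107 108 107 107 109 107 109 109 109 110 107 108 112 111 102  86 101 106 113 108 101 114 118 188 190 188 188 189]
156 [107 110 107 105 106 106 105 108 109 106 110 107 106 110 110 110 106 109 108 109 107 110 108 111 109 108 103  90 103 108 109 107 102 116 117 118 114 158 191 190]
```

```bash
python3 - <<'E'
import cv2,numpy as np
np.set_printoptions(linewidth=250)
g=cv2.cvtColor(cv2.imread('pics/w10.png'),cv2.COLOR_BGR2GRAY)
for r in list(range(160,192,2))+[200,210,220,230]: print(r,g[r,286:336])
E
```

```text
160 [106 108 107 106 107 107 104 107 108 105 109 109 106 107 110 108 108 105 104 109 105 106 107 103 109 109 111 108 110 111 105 109 109 110 109 107 105  88  90  92  97 103 108 106 106 108 107 104 103 108]
162 [109 104 107 108 106 107 108 107 108 104 107 110 108 109 107 109 110 106 107 107 109 108 106 107 109 110 107 108 110 108 108 108 109 108 110 108 101  90  88  95  97 105 108 112 112 108 107 103 102 108]
164 [106 108 104 104 106 103 104 107 105 107 106 109 109 107 110 107 110 107 109 107 106 107 104 109 106 108 108 110 105 108 109 108 108 106 110 111 102  92  87 101  98 100 109 109 111 108 105 105 102 105]
166 [103 107 106 107 106 112 106 106 104 106 107 107 102 105 112 111 110 109 109 106 103 102 103 102 106 102 102 103 103 105 105 104 102 107 103 102  96  89  85  96 100 102 108 110 109 107 109 104 105 108]
168 [107 104 107 107 109 104 104 107 105 106 104 105 108 105 106 106 110 108 107 111 110 106 107 104 104 100 105 101 103 104 100 103 106 103 105 106 104  97  88  97 101 105 107 109 110 108 107 106 101 107]
170 [105 105 105 106 107 108 106 107 106 106 106 107 108 105 104 108 1
[... 2319 characters left out ...]
6  65  64  69  65  65  76  93  91  85  95 100 105 104 109 106 106 105 101 101 114]
210 [104 106 103 106 105 104 104 101 106 114 116 119 121 113 113 112 112 110 109  93  65  66  64  66  67  64  64  66  68  66  66  64  63  64  68  73  89  89  86  95  98 103 108 109 107 107 102 103 101 116]
220 [107 101 102 105 105 105 107 104 105 114 119 120 119 119 112 111 114  98  75  63  60  62  66  62  65  64  65  62  64  66  65  64  62  66  64  70  63  63  65  69  71  79  94 109 111 109 105  99 102 114]
230 [104 109 105 104 104 104 105 103 102 108 119 120 107  71  65  73  72  73  75  76  75  75  76  75  74  78  74  77  71  76  78  74  75  76  74  73  79  74  72  72  74  71  74  75  69  66  73  89 105 113]
```

```bash
python3 -m creep '[{"dx":0,"dy":0,"dz":-0.02,"rx":0,"ry":0,"rz":0,"grip":1},{"dx":0,"dy":0,"dz":-0.035,"rx":0,"ry":0,"rz":0,"grip":1},{"dx":0,"dy":0,"dz":-0.05,"rx":0,"ry":0,"rz":0,"grip":1},{"dx":0,"dy":0,"dz":-0.065,"rx":0,"ry":0,"rz":0,"grip":1},{"dx":0,"dy":0,"dz":-0.08,"rx":0,"ry":0,"rz":0,"grip":1}]'
```

```text
clock: 21.28
eef_pos: [410.2, -218.8, 99.6]
tool_rot: [-3.141, -0.0, 1.001]
force: [0.4, -0.5, 0.1]
width: 10.7
gripper_force: 59.4
```

```bash
python3 -m creep '[{"dx":0,"dy":0,"dz":-0.01,"rx":0,"ry":0,"rz":0,"grip":1},{"dx":0,"dy":0,"dz":-0.018,"rx":0,"ry":0,"rz":0,"grip":1},{"dx":0,"dy":0,"dz":-0.024,"rx":0,"ry":0,"rz":0,"grip":1},{"dx":0,"dy":0,"dz":-0.03,"rx":0,"ry":0,"rz":0,"grip":1},{"dx":0,"dy":0,"dz":-0.035,"rx":0,"ry":0,"rz":0,"grip":1}]'
python3 -m creep '[{"dx":0,"dy":0,"dz":-0.001,"rx":0,"ry":0,"rz":0,"grip":1},{"dx":0,"dy":0,"dz":-0.002,"rx":0,"ry":0,"rz":0,"grip":1},{"dx":0,"dy":0,"dz":-0.003,"rx":0,"ry":0,"rz":0,"grip":1},{"dx":0,"dy":0,"dz":-0.004,"rx":0,"ry":0,"rz":0,"grip":1},{"dx":0,"dy":0,"dz":-0.005,"rx":0,"ry":0,"rz":0,"grip":1}]'
```

```text
clock: 21.9
eef_pos: [410.4, -218.9, 86.3]
tool_rot: [3.141, -0.0, 1.001]
force: [-0.4, 0.6, 4.9]
width: 11.1
gripper_force: 60.2
clock: 22.52
eef_pos: [410.5, -218.9, 84.5]
tool_rot: [3.141, -0.0, 1.001]
force: [-0.8, 0.8, 6.1]
width: 11.0
gripper_force: 60.5
```

```bash
python3 -m creep '[{"dx":0,"dy":0,"dz":-0.002,"rx":0,"ry":0,"rz":0,"grip":1},{"dx":0,"dy":0,"dz":-0.004,"rx":0,"ry":0,"rz":0,"grip":1},{"dx":0,"dy":0,"dz":-0.006,"rx":0,"ry":0,"rz":0,"grip":1},{"dx":0,"dy":0,"dz":-0.006,"rx":0,"ry":0,"rz":0,"grip":1},{"dx":0,"dy":0,"dz":-0.006,"rx":0,"ry":0,"rz":0,"grip":1}]'
```

```text
clock: 23.15
eef_pos: [411.0, -219.3, 83.9]
tool_rot: [3.139, 0.001, 1.001]
force: [-3.9, 1.0, 27.3]
width: 11.1
gripper_force: 63.4
```

```bash
python3 -m creep '[{"dx":0,"dy":0,"dz":0.001,"rx":0,"ry":0,"rz":0,"grip":1},{"dx":0,"dy":0,"dz":0.001,"rx":0,"ry":0,"rz":0,"grip":1},{"dx":0,"dy":0,"dz":0.001,"rx":0,"ry":0,"rz":0,"grip":1},{"dx":0,"dy":0,"dz":0.001,"rx":0,"ry":0,"rz":0,"grip":1},{"dx":0,"dy":0,"dz":0.001,"rx":0,"ry":0,"rz":0,"grip":1}]'
```

```text
clock: 23.78
eef_pos: [410.8, -219.2, 83.9]
tool_rot: [3.139, 0.001, 1.001]
force: [-3.0, 1.4, 22.2]
width: 10.7
gripper_force: 62.8
```

The stop is firm: at z = 83.9 mm the push is a steady 22 N against the spring's 8 N.

```bash
python3 -c "
from cell import ctrl
print(ctrl.finish_job())"
```

```text
the job is handed in; nothing more can be done
None
```

The carton holds three packs lying flat side by side, the fourth pack and the tub are still on the rollers, and I handed the job in at about 24 s with the arm pressing the label holder home behind the lip at about 22 N, card outwards.

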